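Make up the pump kit and the garden-tap kit

ROBOT

A 6-joint arm with a two-finger parallel gripper is mounted at the origin on the work surface. World frame = base frame: x ahead of the robot, y to its left, z up, the work surface at z = 0. Lengths are in m, angles in rad, forces in N, time in s.
With the tool pointing down it reaches from about 0.35 to 0.975 m from the base axis. Payload 4.9 kg.
Tool frame: the origin (TCP) lies at the very end of the fingers, on their centre line; the grasp point (between the pads) lies 19 mm behind it; z points along the fingers, y is the line along which they close (so a half turn about z gives the same grasp; the last joint's range is limited). The gripper opens to 85 mm and grips with 20 to 120 N. Pads are 22 mm wide; open, the fingers measure 114 mm over their backs; the gripper's body (76 mm by 85 mm) begins 54 mm behind the grasp point. The pads swing forward as they close: fully open they stand 13 mm farther back than shut.
Start: joints at [0.996, 0.053, 1.613, -0, 1.476, -0.119], TCP at [0.275, 0.561, 0.231] pointing down, gripper open.
Joint ranges: [-3.01, 3.01], [-1.01, 2.22], [0.06, 2.58], [-1.02, 4.17], [0.09, 2.62], [-3.14, 3.14]. Speed limits (rad/s): [2.57, 2.57, 3.14, 3.14, 3.14, 3.14].

INTERFACE

Orientations are given as a rotation vector (axis times angle).
In Python, from station import ctrl gives the robot as it stands.
- The arm moves only by the shell command python3 -m crank 'ROWS' [OPENING] [FORCE]. ROWS is text: rows parted by semicolons, each of 4 numbers parted by spaces: the shift along the world's x, y, z in units of 0.5 m (1.0 is 0.5 m), then the turn about the world's z in units of 90 degrees (1.0 is 90 degrees). In form: x y z turn; .... A call has exactly 5 rows; each row shifts and turns the commanded pose from where the row before left it; what a row does not reach is not made up. A row lasts 1/12 s, in which the tool goes at most 41.7 mm and 7.16 degrees, less where a joint would pass 70% of its speed; a pose out of reach is approached as far as the arm can. A call with a number of a shift or a turn outside -1 to 1 is refused whole. A call with a gripper value outside its range is refused whole. OPENING is the opening in per cent of the stroke, from 0 (shut) to 100 (fully open), set as the call begins (- or left out, the last holds). The fingers move at their own pace and stop on an object; FORCE is the grip in N (left out, the last holds). Time passes only in rows, so rows that do not move let the fingers close, or fill a call up. It gives the time, the measured TCP pose, the force, the opening and the grip force at its end, in the units of the state.
- ctrl.get_obs(): the state, without advancing time (a new reading comes with each control period).
- ctrl.get_image(name): name is "scene" or "top" or "wrist"; returns (picture, depth): 420x560x3 uint8, red, green, blue; 420x560 float32, m along the optical axis (not along the pixel's ray), 0 where there is no reading.
- ctrl.get_calibration(name): a dict with "fx", "fy", "cx", "cy" (pixels), "k1" (the pictures are not rectified: a ray, as slopes to the right and down, at radius r is drawn at 1 + k1 r^2 times it, then the intrinsics apply), "extrinsics" (4x4, takes a point from world to camera coordinates). Camera axes: x right, y down, z forward; pixel columns grow to the right and rows downward; lengths in m; the calibration is good to about 2 mm. A picture is of the moment at which its call begins: read the wrist's pose just before it. get_calibration takes no time and is no camera call; for the wrist camera it gives the pose at the moment of the call.
- ctrl.finish_job(): hands the job in; it is judged then, once.
The state is a dict: "t": time; "q": joint angles; "dq": joint speeds; "effort": joint torques, N m; "tool_pos": TCP position; "tool_rot": TCP orientation; "contact_force": force on the tool from outside, world axes, zero at the start; "wrist_torque": the same for the moment, N m; "opening": finger opening in m; "grip_force": force on a finger pad.
Only numpy, scipy, OpenCV 4.12 (cv2) and the standard library are available. Lean on these libraries where they do the work, as an engineer would, in place of code of your own. Each camera call takes 0.05 s, during which the arm holds its last target. There are 200 camera calls.

TASK

Make up two plumbing kits from the stock on the bench. Pump kit (blue tray): lower the aluminium cover onto the pump housing so that both dowel pins go through its holes and it sits flush, and lay the pressure gauge face up in the empty compartment beside it. Garden-tap kit (red tray): stand the brass gate valve, the brass tee and the brass elbow upright on its floor, one to a compartment in any order; set every part down gently without dropping it, and leave the galvanised elbow and the green tin where they stand.

Things in the scene. Friction and masses are not known exactly. Their poses are not given: they have to be found in the camera images.
- blue_tray: Blue sheet-metal kit tray fixed to the bench, 110 (its x) x 230 (its y) x 20 mm high, walls 4 mm, floor 3 mm thick. Origin: centre of its underside, z up. A cross wall (3 mm thick, 17 mm high) at y = -3.5 mm parts it in two: the -y side holds the pump housing; the +y side is the empty compartment for the gauge, 102 x 113 mm inside, centre at y = +54.5 mm. It may stand on the left or the right, turned up to 12 degrees.
- red_tray: Red sheet-metal kit tray fixed to the bench, 110 (its x) x 230 (its y) x 20 mm high, walls 4 mm, floor 3 mm thick. Origin: centre of its underside, z up. Two cross walls (3 mm thick, 17 mm high) part it into three empty compartments, each 102 (x) x 72 (y) mm inside, centres at y = -75, 0 and +75 mm. It may stand on the left or the right, turned up to 12 degrees.
- pump_housing: Green gear-pump housing with a dark machined top face, 62 (its x) x 92 (its y) x 45 mm, fixed in the blue tray. Origin: centre of its underside (on the tray's floor, 3 mm above the bench), z up; the top face is at z = 45 mm. Two bright dowel pins of 8 mm diameter stand 12 mm above the top face at x = 0, y = +34 and -34 mm; the upper 6 mm of each tapers to 3.6 mm diameter.
- pump_cover: Aluminium pump cover lying flat on the bench: plate 62 (its x) x 92 (its y) x 8 mm with two through holes of 9.8 mm at x = 0, y = +34 and -34 mm, and in the middle of its top a square-edged port boss 24 (x) x 34 (y) mm, from z = 8 to 34 mm. Origin: centre of the plate's underside, z up. About 0.25 kg. It fits the housing either way round; fully home its origin is 45 mm above the housing's origin.
- gauge: Pressure gauge lying face up: black round case 42 mm diameter, 28 mm high, white dial on top, a brass stem sticking out sideways along its +x to 47 mm from the centre (stem 14 mm wide, centred 14 mm above the underside). Origin: centre of the case's underside, z up. About 0.14 kg.
- gate_valve: Brass gate valve standing upright with a red round handwheel on top: brass body along its x, 60 mm long with 30 mm hexagon ends, 35 mm wide at most; the wheel is 48 mm diameter, from 61.5 to 71.5 mm high, centred over the origin; below it a slim stem and a 24 mm hexagon up to 43 mm. Origin: centre of the underside, z up. About 0.3 kg.
- brass_tee: Brass tee fitting standing with its branch up: run along its x, 66 mm long with 30 mm hexagon nuts at both ends (top of the run nuts 30 mm high); the branch points up, with a hexagon nut from 39 to 59 mm high, 28 mm across flats (two flats face +x and -x). Origin: centre of the underside, z up. About 0.22 kg.
- brass_elbow: Brass (yellow) wall-plate elbow standing on its round flange: flange 48 mm diameter, 4 mm thick; round socket up, 30 mm diameter from 22 to 46 mm high; a side arm along its +x at 18 mm height, reaching 38 mm from the centre, with a 24 mm hexagon end (28 mm wide at most, top 30 mm high). Origin: centre of the underside, z up. About 0.19 kg.
- steel_elbow: Galvanised (silver-grey) wall-plate elbow of the same shape and size as the brass one; not part of either kit.
- paste_tin: Round tin of jointing paste, green with a yellow band and a steel lid, 57 mm diameter, 37 mm high, origin at the centre of its underside; not part of either kit.
There are look-alikes about, which are no part of the job. What is shaped like the brass_elbow but pink or turquoise is not meant.

How it is judged:
By the outcome, as a careful person would: the job done as asked, in the order asked, and still so for the second after the job is handed in, with the robot touching nothing.
It also fails if it takes over 131 s, if anything falls off the work surface, if the arm or the gripper's body presses on something with over 40 N, if the wrist force passes 120 N, or if a joint passes its speed limit or range.

## Working session

There is one attempt and no reset: what is moved stays moved. The work goes in short steps, Python scripts to look and compute and a shell command to move; the robot and the scene stay as the last step left them, time stands still between calls to the robot, and variables do not carry over. Pictures are saved under pics/ and viewed, at most 14 in all, crops included, and the job is handed in when it is done.

```bash
ls; mkdir -p pics
cat > h.py <<'E'
import numpy as np, cv2, json
from station import ctrl
def snap(name,fn):
    c=ctrl.get_calibration(name); im,d=ctrl.get_image(name)
    cv2.imwrite(f'pics/{fn}.png',im[:,:,::-1]); np.savez(f'pics/{fn}.npz',im=im,d=d,E=c['extrinsics'],K=[c[k] for k in('fx','fy','cx','cy','k1')])
def load(fn):
    return np.load(f'pics/{fn}.npz')
def ray(z,uv):
    fx,fy,cx,cy,k1=z['K']; K=np.array([[fx,0,cx],[0,fy,cy],[0,0,1.]])
    p=np.array(uv,float).reshape(-1,2); y=np.c_[(p[:,0]-cx)/fx,(p[:,1]-cy)/fy]; x=y.copy()
    for _ in range(20): x=y/(1+k1*(x**2).sum(1,keepdims=True))
    E=z['E']; R=E[:3,:3]; t=E[:3,3]
    return -R.T@t, np.c_[x,np.ones(len(x))]@R
def atz(z,uv,h):
    o,r=ray(z,uv); h=np.broadcast_to(h,(len(r),)); return o+r*((h-o[2])/r[:,2])[:,None]
def cloud(z):
    H,W=z['d'].shape; u,v=np.meshgrid(np.arange(W),np.arange(H)); o,r=ray(z,np.c_[u.ravel(),v.ravel()])
    return (o+r*z['d'].reshape(-1,1)).reshape(H,W,3)
E
python3 - <<'E'
from h import *
snap('top','t0'); snap('scene','s0')
im=cv2.imread('pics/t0.png'); cv2.imwrite('pics/t0b.png',cv2.resize(im,(800,600),interpolation=cv2.INTER_CUBIC))
print(load('t0')['E'],load('t0')['K'],ctrl.get_obs())
E
```

```text
pics
[[ 0.01133373 -0.99954134  0.02808288 -0.02932264]
 [-0.98682528 -0.01571366 -0.16102466  0.48342079]
 [ 0.16139209 -0.02588789 -0.98655076  1.27841143]
 [ 0.          0.          0.          1.        ]] [ 4.93556660e+02  4.93556660e+02  2.75876084e+02  2.20294176e+02
 -1.22283436e-03] {'t': 0.1, 'q': array([ 9.96063835e-01,  5.33098190e-02,  1.61417056e+00,  4.12710288e-05,
        1.47604490e+00, -1.18983554e-01]), 'dq': array([ 1.69738329e-05, -7.51792978e-04, -1.19212152e-03,  3.21923776e-04,
        1.27210029e-03, -8.63673964e-05]), 'effort': array([ 8.96937718e-05, -3.94905174e+01, -3.71363783e+01, -1.62362512e-04,
        3.84782528e-03,  7.65250775e-06]), 'tool_pos': array([0.27474646, 0.56072626, 0.23016593]), 'tool_rot': array([-7.09557791e-01, -3.05969833e+00,  2.83240183e-03]), 'contact_force': array([ 0.30732933,  0.66922424, -0.64763765]), 'wrist_torque': array([-0.01671468,  0.03404079, -0.01136993]), 'grip_force': 0.0, 'opening': 0.08529665083647496}
```

View pics/t0b.png

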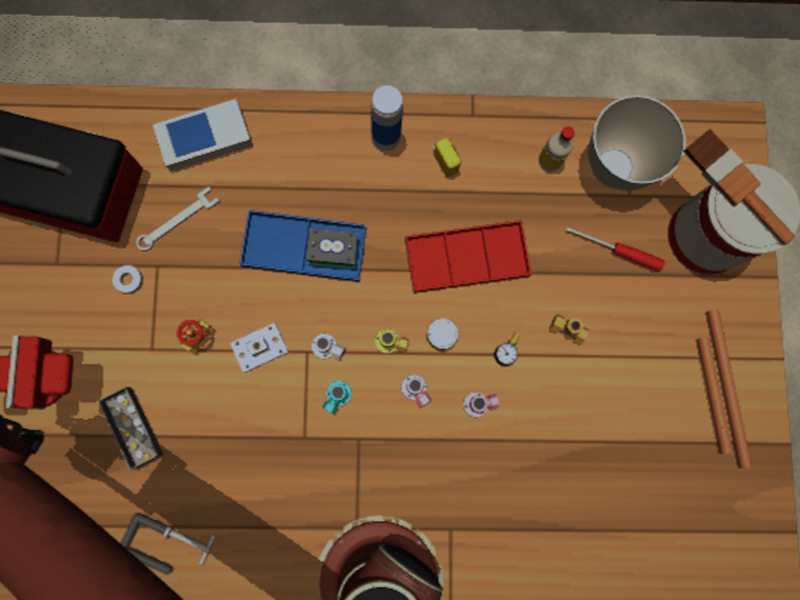

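View pics/s0.png

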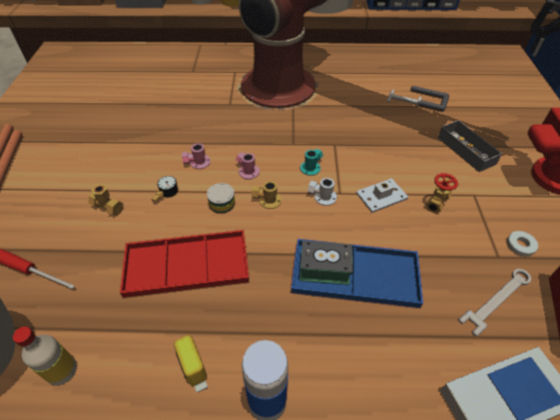

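The top view (800×600 px) shows:
- Stock: gate valve (192,335), cover (259,347), silver elbow (323,346), brass elbow (388,341), tin (442,334), gauge (507,352) and tee (570,326).
- Trays: blue at (304,246) with the housing on its right, red at (468,256).
- Could be taken for the brass elbow: silver (323,346), turquoise (338,396), pink (415,388) and pink (480,403). I choose the yellow one at (388,341).

The scene view agrees: brass elbow at (268,193), silver at (325,190).

Run:
```python
from h import *
z=load('t0'); P=cloud(z); im=z['im']
s=0.7
for n,(u,v) in dict(valve=(192,335),cover=(259,347),steel=(323,346),elbow=(388,341),tin=(442,334),gauge=(507,352),tee=(570,326)).items():
    u=int(u*s);v=int(v*s); Q=P[v-24:v+25,u-24:u+25].reshape(-1,3); Q=Q[(Q[:,2]>.006)]
    c=P[v,u]; Q=Q[np.linalg.norm(Q[:,:2]-c[:2],axis=1)<.06]
    (cx,cy),wh,a=cv2.minAreaRect(Q[:,:2].astype(np.float32)*1000)
    print(n,len(Q),'ctr',np.round([cx,cy]),'wh',np.round(wh),'a',round(a),'zmax',np.round(Q[:,2].max(),3),'topmean',np.round(Q[Q[:,2]>Q[:,2].max()-.006].mean(0),3))
hsv=cv2.cvtColor(im,cv2.COLOR_RGB2HSV); uu,vv=np.meshgrid(range(560),range(420))
for n,lo,hi,box in(('blue',(100,120,40),(125,255,255),(160,140,262,200)),('red',(0,180,60),(6,255,255),(275,150,380,210))):
    m=cv2.inRange(hsv,lo,hi)>0; m&=(uu>box[0])&(uu<box[2])&(vv>box[1])&(vv<box[3])&(P[:,:,2]>.013)&(P[:,:,2]<.03)
    Q=P[m]; r=cv2.minAreaRect(Q[:,:2].astype(np.float32)*1000); print(n,len(Q),r,np.median(Q[:,2]))
zb=P[60:300,60:400,2]; print('bench z',np.median(zb))
c=ctrl.get_calibration('wrist');E=c['extrinsics'];print('wrist cam pos',-E[:3,:3].T@E[:3,3],'R',E[:3,:3],c['fx'])
cr=im[205:300,100:430]; cv2.imwrite('pics/c0.png',cv2.resize(cr,(800,230),interpolation=cv2.INTER_CUBIC)[:,:,::-1])
```

```text
valve 373 ctr [443. 349.] wh [74. 88.] a 34 zmax 0.079 topmean [0.442 0.347 0.074]
cover 588 ctr [420. 232.] wh [90. 96.] a 34 zmax 0.04 topmean [0.423 0.232 0.036]
steel 224 ctr [427. 105.] wh [106.  68.] a 70 zmax 0.052 topmean [0.428 0.11  0.048]
elbow 217 ctr [431. -21.] wh [ 93. 104.] a 28 zmax 0.051 topmean [ 0.44  -0.009  0.047]
tin 386 ctr [ 458. -108.] wh [ 74. 108.] a 48 zmax 0.045 topmean [ 0.448 -0.112  0.041]
gauge 263 ctr [ 415. -242.] wh [ 86. 100.] a 28 zmax 0.036 topmean [ 0.416 -0.233  0.032]
tee 334 ctr [ 467. -353.] wh [ 83. 109.] a 86 zmax 0.067 topmean [ 0.467 -0.356  0.062]
blue 329 ((620.9412841796875, 154.05429077148438), (227.33047485351562, 110.90729522705078), 83.3998031616211) 0.019383944491811356
red 427 ((606.8538208007812, -163.65914916992188), (111.55276489257812, 230.38121032714844), 9.289024353027344) 0.018799788355398972
bench z 0.0005507965717971297
wrist cam pos [0.21399023 0.59229007 0.37199173] R [[ 0.44066977  0.89766827 -0.00135141]
 [ 0.86370952 -0.42358812  0.27309149]
 [ 0.24457313 -0.12151039 -0.96198712]] 322.4341284994097
```

View pics/c0.png

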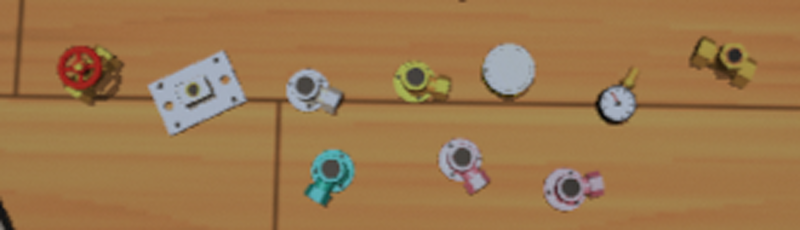

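The crop confirms my choice: the brass elbow is the yellow one at (415,78), the silver one is at (306,88), and the turquoise and pink ones sit in the lower row. Next I'll move over the cover.

```bash
python3 -m crank '0.0294 -0.0658 -0.006 -0.0377;0.0294 -0.0658 -0.006 -0.0377;0.0294 -0.0658 -0.006 -0.0377;0.0294 -0.0658 -0.006 -0.0377;0.0294 -0.0658 -0.006 -0.0377'; python3 -m crank '0.0294 -0.0658 -0.006 -0.0377;0.0294 -0.0658 -0.006 -0.0377;0.0294 -0.0658 -0.006 -0.0377;0.0294 -0.0658 -0.006 -0.0377;0.0294 -0.0658 -0.006 -0.0377'; python3 -m crank '0 0 0 0;0 0 0 0;0 0 0 0;0 0 0 0;0 0 0 0'
cat >> h.py <<'E'
def state():
    o=ctrl.get_obs(); from scipy.spatial.transform import Rotation as Ro
    R=Ro.from_rotvec(o['tool_rot']).as_matrix(); th=np.degrees(np.arctan2(R[1,1],R[0,1]))
    print('t %.2f'%o['t'],'tcp',np.round(o['tool_pos']*1000,1),'th %.1f'%th,'tiltz',np.round(R[:,2],3),'F',np.round(o['contact_force'],1),'op %.1f'%(o['opening']*1000),'grip %.0f'%o['grip_force'])
def big(fn,box,w=800):
    im=cv2.imread(f'pics/{fn}.png'); x0,y0,x1,y1=box; s=min(w/(x1-x0),600/(y1-y0)); cv2.imwrite(f'pics/{fn}c.png',cv2.resize(im[y0:y1,x0:x1],None,fx=s,fy=s,interpolation=cv2.INTER_CUBIC)); print('scale',s)
E
python3 - <<'E'
from h import *
state(); snap('wrist','w1'); state()
E
```

```text
t: 0.52
tool_pos: [0.3486, 0.395, 0.2155]
tool_rot: [-1.157, -2.921, 0.001]
contact_force: [-0.1, 0.5, 0.3]
opening: 0.0855
grip_force: 0.0
t: 0.93
tool_pos: [0.4221, 0.2304, 0.2008]
tool_rot: [-1.576, -2.718, 0.0]
contact_force: [1.5, -0.1, -0.2]
opening: 0.0855
grip_force: 0.0
t: 1.35
tool_pos: [0.4216, 0.2333, 0.2013]
tool_rot: [-1.569, -2.722, -0.0]
contact_force: [-1.2, 0.1, 0.8]
opening: 0.086
grip_force: 0.0
t 1.35 tcp [421.6 233.3 201.3] th 30.1 tiltz [-0.  0. -1.] F [-1.2  0.1  0.8] op 86.0 grip 0
t 1.40 tcp [421.6 233.3 201.3] th 30.1 tiltz [-0.  0. -1.] F [-0.4  0.1  0.3] op 85.7 grip 0
```

View pics/w1.png

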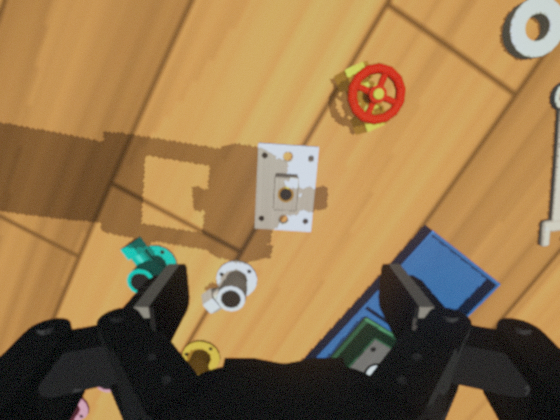

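The wrist view shows the cover centred near (287,188), with its holes at (288,156) and (284,219) and its boss at (287,193). The valve wheel is at (377,94), with its brass ends at (355,70) and (370,128).

```bash
cat >> h.py <<'E'
def rect(Q):
    r=cv2.minAreaRect(Q[:,:2].astype(np.float32)*1000); return np.round(r[0],1),np.round(r[1],1),round(r[2],1),'z %.1f'%(1000*np.median(Q[:,2])),len(Q)
def near(P,uv,rad,z0,z1):
    u,v=uv; vv,uu=np.mgrid[:420,:560]; m=((uu-u)**2+(vv-v)**2<rad**2)&(P[:,:,2]>z0)&(P[:,:,2]<z1); return m
E
python3 - <<'E'
from h import *
z=load('w1');P=cloud(z)
print('plate',rect(P[near(P,(287,188),56,.004,.014)])); print('boss',rect(P[near(P,(287,193),30,.028,.045)]))
print('plate+boss',rect(P[near(P,(287,188),56,.0045,.045)]))
a=atz(z,[(288,156),(284,219.5)],.008); print('holes',np.round(a*1000,1),'mid',a.mean(0),'ang',np.degrees(np.arctan2(*(a[0]-a[1])[1::-1])))
print('wheel',rect(P[near(P,(377,94),40,.062,.08)])); 
m=near(P,(372,98),46,.01,.045); hs=cv2.cvtColor(z['im'],cv2.COLOR_RGB2HSV); m2=m&(hs[:,:,0]>18)&(hs[:,:,0]<35)&(hs[:,:,1]>120); print('vbody',rect(P[m2]))
print('bench',np.median(P[250:300,20:100,2]))
print('wheel2view: top cam', [load('t0')['K'][0]])
big('w1',(230,40,430,190))
E
```

```text
plate (array([424.6, 234.8]), array([62.1, 92.6]), 26.2, 'z 7.3', 3996)
boss (array([424.4, 235. ]), array([23.9, 34.3]), 26.4, 'z 33.3', 824)
plate+boss (array([424.6, 234.8]), array([62.1, 92.6]), 26.2, 'z 7.5', 4866)
holes [[409.7 266.3   8. ]
 [440.4 205.    8. ]] mid [0.42504912 0.23569625 0.008     ] ang 116.63190712792154
wheel (array([442.5, 350.8]), array([46.9, 46.9]), 42.8, 'z 69.0', 2184)
vbody (array([442.6, 350.7]), array([33.8, 60.3]), 54.4, 'z 28.8', 692)
bench -0.0009305025539726175
wheel2view: top cam [np.float64(493.55666027055963)]
scale 4.0
```

View pics/w1c.png

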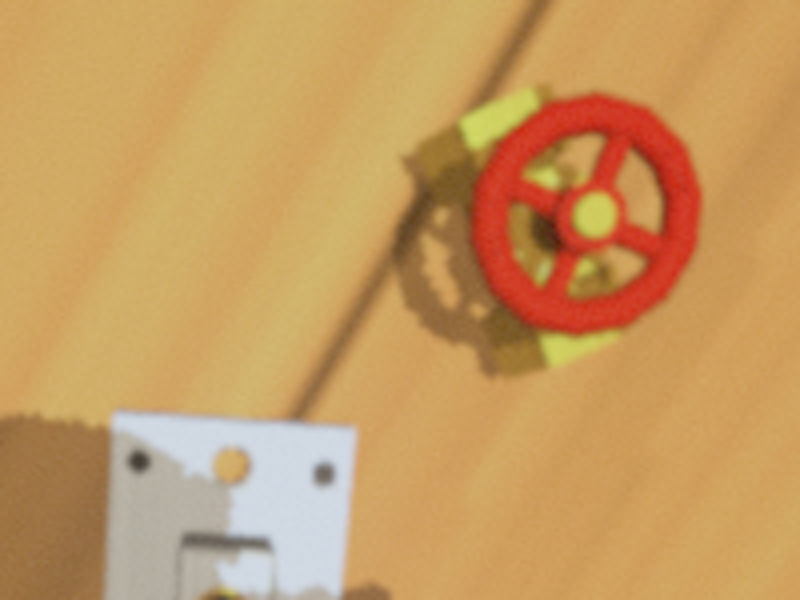

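The crop shows the whole valve and the end of the cover plate, and the fits agree with the listed sizes. Grasping the cover by its boss, closing along its x.

```bash
python3 -m crank '0.003 0.0016 -0.076 -0.0211;0.003 0.0016 -0.076 -0.0211;0 0 -0.076 0;0 0 -0.076 0;0 0 -0.036 0' 55 60 >/dev/null;  python3 -m crank '0 0 -0.0164 0;0 0 -0.0164 0;0 0 -0.0082 0;0 0 0 0;0 0 0 0' ; python3 -m crank '0 0 0 0;0 0 0 0;0 0 0 0;0 0 0 0;0 0 0 0' 0 60; python3 -m crank '0 0 0 0;0 0 0 0;0 0 0 0;0 0 0 0;0 0 0 0'; python3 -c "
from h import *
state()"
```

```text
t: 2.23
tool_pos: [0.4263, 0.2344, 0.0123]
tool_rot: [1.66, 2.665, 0.003]
contact_force: [-0.3, -0.6, 0.9]
opening: 0.0474
grip_force: 0.0
t: 2.65
tool_pos: [0.4262, 0.2342, 0.0123]
tool_rot: [1.66, 2.665, 0.003]
contact_force: [-0.9, -0.6, 5.6]
opening: 0.0226
grip_force: 62.3
t: 3.07
tool_pos: [0.4262, 0.2342, 0.0123]
tool_rot: [1.661, 2.665, 0.003]
contact_force: [-1.5, -0.6, 6.7]
opening: 0.0227
grip_force: 62.3
t 3.07 tcp [426.2 234.2  12.3] th 26.2 tiltz [ 0.002  0.001 -1.   ] F [-1.5 -0.6  6.7] op 22.7 grip 62
```

```bash
(python3 -m crank '0 0 0.02 0;0 0 0.06 0;0 0 0.08 0;0 0 0.08 0;0 0 0.08 0'; python3 -m crank '0.0376 -0.0488 0.0096 -0.0364;0.0376 -0.0488 0.0096 -0.0364;0.0376 -0.0488 0.0096 -0.0364;0.0376 -0.0488 0.0096 -0.0364;0.0376 -0.0488 0.0096 -0.0364';python3 -m crank '0.0376 -0.0488 0.0096 -0.0364;0.0376 -0.0488 0.0096 -0.0364;0.0376 -0.0488 0.0096 -0.0364;0.0376 -0.0488 0.0096 -0.0364;0.0376 -0.0488 0.0096 -0.0364'; python3 -m crank '0 0 0 0;0 0 0 0;0 0 0 0;0 0 0 0;0 0 0 0')>/dev/null
python3 - <<'E'
from h import *
state(); snap('wrist','w2')
E
```

```text
t 4.73 tcp [612.2  -9.2 218.3] th -6.5 tiltz [-0.001  0.    -1.   ] F [ 0.5  0.5 -3.5] op 22.8 grip 61
```

View pics/w2.png

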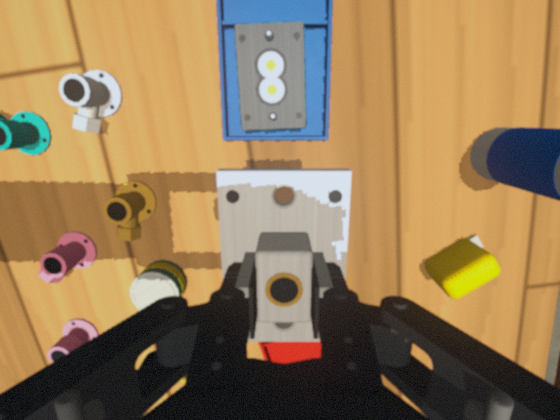

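The view shows the cover held level, with its near hole at (284,195). The housing is at (271,77), with its pins at about (269,36) and (273,116).

Run:
```python
from h import *
z=load('w2');P=cloud(z)
print('housing',rect(P[near(P,(271,77),70,.042,.054)])); 
Q=P[near(P,(284,200),80,.18,.26)]
m=near(P,(284,195),75,.15,.30); m[245:]=False
Q=P[m]; print('cover z hist',np.histogram(Q[:,2],8))
big('w2',(210,0,370,240))
im=cv2.imread('pics/w2.png'); g=cv2.cvtColor(im,cv2.COLOR_BGR2GRAY)
a=cv2.resize(im[20:55,250:290],None,fx=10,fy=10,interpolation=cv2.INTER_CUBIC);b=cv2.resize(im[98:133,250:290],None,fx=10,fy=10,interpolation=cv2.INTER_CUBIC);c=cv2.resize(im[165:225,210:360],(800,320),interpolation=cv2.INTER_CUBIC)
cv2.imwrite('pics/w2d.png',np.vstack([c[:230*0+320,:800],np.hstack([a[:280],b[:280]])[:280]])[:600])
```

```text
housing (array([614.1, 100.5]), array([92.6, 62.6]), 85.6, 'z 47.2', 7151)
cover z hist (array([ 148,  276, 8570,  128,  134,  128,  151,   84]), array([0.20475829, 0.20824395, 0.21172961, 0.21521526, 0.21870092,
       0.22218658, 0.22567224, 0.22915789, 0.23264355]))
scale 2.5
```

View pics/w2d.png

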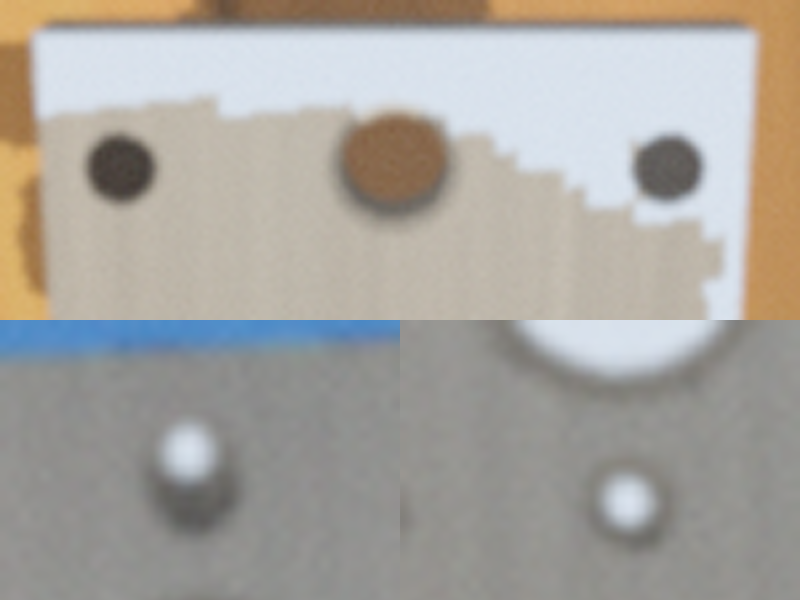

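The crop shows the cover hole's rim at source pixel (283.7,195.0), its corners at (216.1,170) and (351.1,170.2), and the pin tips at (268.6,32.6) and (272.4,115.6).

Run:
```python
from h import *
z=load('w2');P=cloud(z)
m=near(P,(284,195),75,.211,.2165); m[228:]=False; Q=P[m]; print('plate pts',rect(Q), 'zfit',np.linalg.lstsq(np.c_[Q[:,:2]-Q[:,:2].mean(0),np.ones(len(Q))],Q[:,2],rcond=None)[0])
zt=np.median(Q[:,2])
a=atz(z,[(283.7,195.0),(216.1,170),(351.1,170.2)],zt)*1000; print('hole,corners',a.round(1)); e=a[2]-a[1]; print('cover x ang',np.degrees(np.arctan2(e[1],e[0])),np.linalg.norm(e))
ex=np.degrees(np.arctan2(e[1],e[0]))
p=atz(z,[(268.6,32.6),(272.4,115.6)],.060)*1000; d=p[0]-p[1]; print('pins',p.round(1),np.linalg.norm(d),'mid',p.mean(0).round(1),'yaw',np.degrees(np.arctan2(d[1],d[0]))-90)
for t in (ex,-6.5):
    t=np.radians(t); print('cover centre',(a[0]-34*np.array([-np.sin(t),np.cos(t),0])).round(1))
```

```text
plate pts (array([617.3,  25.1]), array([27.8, 62.3]), 83.5, 'z 213.1', 7256) zfit [-0.00152228  0.00068759  0.21312932]
hole,corners [[617.6  27.4 213.1]
 [588.2  42.5 213.1]
 [649.6  35.4 213.1]]
cover x ang -6.6334535257926035 61.80544157955817
pins [[617.  134.   60. ]
 [611.9  66.4  60. ]] 67.75625901815285 mid [614.5 100.2  60. ] yaw -4.31612700846226
cover centre [613.7  -6.4 213.1]
cover centre [613.7  -6.4 213.1]
```

```bash
(python3 -m crank '0.0003 0.0427 0 0.0061;0.0003 0.0427 0 0.0061;0.0003 0.0427 0 0.0061;0.0003 0.0427 0 0.0061;0.0002 0.0426 0 0'; python3 -m crank '0 0 -0.06 0;0 0 -0.07 0;0 0 -0.07 0;0 0 -0.05 0;0 0 -0.026 0';python3 -m crank '0 0 0 0;0 0 0 0;0 0 0 0;0 0 0 0;0 0 0 0')>/dev/null
python3 - <<'E'
from h import *
state(); snap('scene','s3'); big('s3',(270,210,440,320))
E
```

```text
t 6.03 tcp [615.5  96.5  83.4] th -4.4 tiltz [ 0.004  0.    -1.   ] F [ 0.4 -0.4 -2.9] op 22.7 grip 61
scale 4.705882352941177
```

View pics/s3c.png

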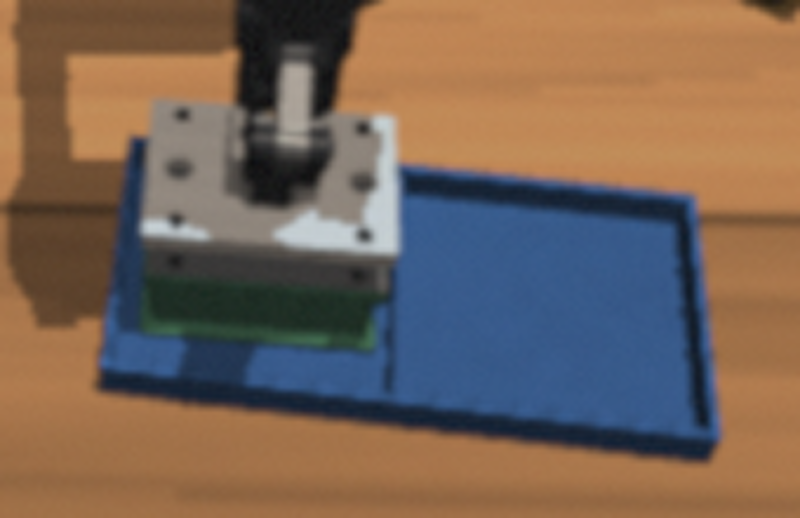

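The cover hangs over the housing, but the measured TCP is about 2.6 mm off in x. Correcting that and checking again.

```bash
python3 -m crank '-0.0052 0.002 0 0;0 0 0 0;0 0 0 0;0 0 0 0;0 0 0 0' >/dev/null; python3 -c "
from h import *
state()"; python3 -m crank '0 0 -0.01 0;0 0 -0.01 0;0 0 -0.005 0;0 0 0 0;0 0 0 0' >/dev/null; python3 -c "
from h import *
state()"
```

```text
t 6.50 tcp [611.2  97.5  80.8] th -4.4 tiltz [-0. -0. -1.] F [ 1.1  0.  -2.8] op 22.4 grip 61
t 6.92 tcp [611.1  97.5  67.9] th -4.4 tiltz [-0.  0. -1.] F [ 1.5 -0.4 -3.1] op 22.6 grip 61
```

```bash
python3 -m crank '0.0036 0 0 0;0 0 0 0;0 0 0 0;0 0 0 0;0 0 0 0' >/dev/null; python3 -c "
from h import *
state()"; python3 -m crank '0 0 -0.003 0;0 0 -0.003 0;0 0 -0.003 0;0 0 0 0;0 0 0 0' >/dev/null; python3 -c "
from h import *
state()"
```

```text
t 7.33 tcp [612.9  97.5  68.3] th -4.4 tiltz [-0. -0. -1.] F [-0.3 -0.  -3.3] op 23.0 grip 61
t 7.75 tcp [612.8  97.5  63.5] th -4.4 tiltz [-0.001 -0.    -1.   ] F [-0.1 -0.1 -3. ] op 22.6 grip 61
```

```bash
for i in 1; do python3 -m crank '0 0 -0.002 0;0 0 -0.002 0;0 0 0 0;0 0 0 0;0 0 0 0'|sed -n '2p;4p'; python3 -m crank '0 0 -0.002 0;0 0 -0.002 0;0 0 0 0;0 0 0 0;0 0 0 0'|sed -n '2p;4p'; done
```

```text
tool_pos: [0.613, 0.0975, 0.0618]
contact_force: [0.6, 0.2, -3.7]
tool_pos: [0.6133, 0.0975, 0.0604]
contact_force: [-1.6, -0.2, 1.5]
```

```bash
python3 -m crank '0 0 -0.001 0;0 0 0 0;0 0 0 0;0 0 0 0;0 0 0 0'|sed -n '2p;4p'; python3 -m crank '0 0 0 0;0 0 0 0;0 0 0 0;0 0 0 0;0 0 0 0' 60|sed -n '2p;4,5p'; (python3 -m crank '0 0 0.03 0;0 0 0.05 0;0 0 0.07 0;0 0 0.07 0;0 0 0.07 0'; python3 -m crank '0 -0.03 0 0;0 -0.04 0 0;0 -0.04 0 0;0 0 0 0;0 0 0 0') >/dev/null; python3 -m crank '0 0 0 0;0 0 0 0;0 0 0 0;0 0 0 0;0 0 0 0' >/dev/null
python3 - <<'E'
from h import *
state(); snap('wrist','w4'); P=cloud(load('w4'))
for a,b in((.05,.062),(.076,.09)):
  m=(P[:,:,2]>a)&(P[:,:,2]<b)&(abs(P[:,:,0]-.614)<.07)&(abs(P[:,:,1]-.1)<.08); print(rect(P[m])); Q=P[m];print(np.linalg.lstsq(np.c_[Q[:,:2]-Q[:,:2].mean(0),np.ones(len(Q))],Q[:,2],rcond=None)[0])
E
```

```text
tool_pos: [0.6133, 0.0975, 0.0604]
contact_force: [-3.9, -0.7, 5.3]
tool_pos: [0.613, 0.0975, 0.0591]
contact_force: [-0.4, -0.3, 0.6]
opening: 0.0512
t 10.67 tcp [613.   43.  204.2] th -4.4 tiltz [-0.  0. -1.] F [0.7 0.4 0.7] op 51.1 grip 0
(array([614.6,  99.6]), array([91.8, 62.3]), 85.6, 'z 55.2', 6220)
[ 0.00095386 -0.00109354  0.05521189]
(array([614.4,  99.8]), array([33.3, 23.6]), 85.8, 'z 81.3', 1258)
[ 0.00249242 -0.00546065  0.08127322]
```

View pics/w4.png

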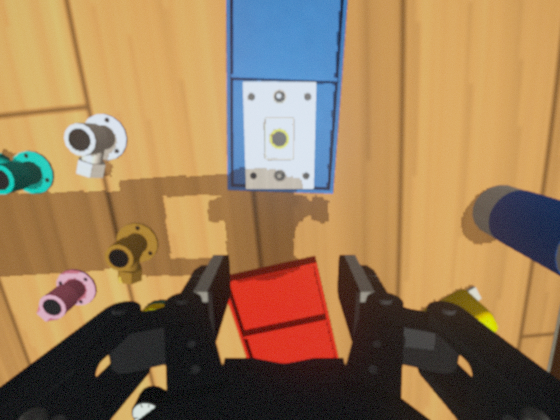

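The cover is flush: its plate top reads 55.2 mm and is level, with the pins showing in both holes at (279,96) and (279,175). Now the gauge.

```bash
(python3 -m crank '-0.0394 -0.0552 0 0.076;-0.0394 -0.0552 0 0.076;-0.0394 -0.0552 0 0.076;-0.0394 -0.0552 0 0.076;-0.0394 -0.0552 0 0.076' 100;python3 -m crank '-0.0394 -0.0552 0 0.076;-0.0394 -0.0552 0 0.076;-0.0394 -0.0552 0 0.076;-0.0394 -0.0552 0 0.076;-0.0394 -0.0552 0 0.076';python3 -m crank '0 0 0 0;0 0 0 0;0 0 0 0;0 0 0 0;0 0 0 0')>/dev/null
python3 - <<'E'
from h import *
state(); snap('wrist','w5')
E
```

```text
t 11.97 tcp [ 419.  -229.5  204.3] th 63.3 tiltz [-0.  0. -1.] F [0.1 0.6 0.3] op 85.5 grip 0
```

View pics/w5.png

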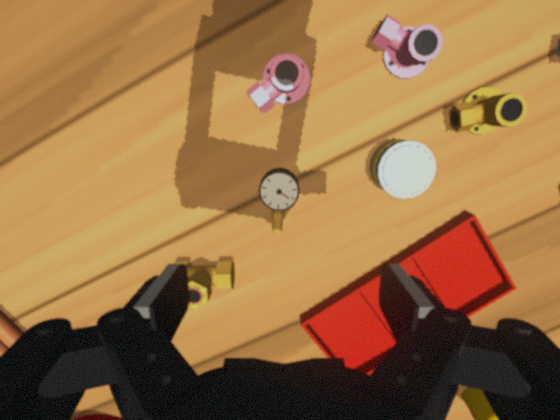

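The gauge is at (280,190) with its stem tip at (277,228). The tee's branch is at (195,293), the brass elbow's socket at (511,109) and its arm end at (463,116).

Run:
```python
from h import *
z=load('w5');P=cloud(z); hs=cv2.cvtColor(z['im'],cv2.COLOR_RGB2HSV)
g=P[near(P,(280,190),26,.023,.033)]; print('gauge top',rect(g))
s=P[near(P,(277,222),16,.010,.024)]; print('stem',rect(s)); c=np.array(rect(g)[0])/1000; q=s[:,:2]-c; q=q[np.linalg.norm(q,axis=1)>.03]; print('stem ang',np.degrees(np.arctan2(*q.mean(0)[::-1])),len(q))
e=P[near(P,(511,109),30,.042,.055)]; print('elbow top',rect(e)); a=P[near(P,(470,115),26,.016,.036)]; q=(a[:,:2]-np.array(rect(e)[0])/1000); q=q[np.linalg.norm(q,axis=1)>.022]; print('arm ang',np.degrees(np.arctan2(*q.mean(0)[::-1])))
```

```text
gauge top (array([ 417.3, -232.1]), array([40.6, 40.6]), 62.9, 'z 27.5', 1290)
stem (array([ 447.3, -251.2]), array([15.7, 24.4]), 50.2, 'z 18.0', 254)
stem ang -30.685084392072916 165
elbow top (array([441.1,  -8.2]), array([29.9, 29. ]), 62.7, 'z 45.4', 871)
arm ang -105.82604388822112
```

```bash
(python3 -m crank '-0.0034 -0.0052 -0.07 -0.0444;0 0 -0.078 0;0 0 -0.078 0;0 0 -0.07 0;0 0 -0.05 0' 80 40; python3 -m crank '0 0 -0.03 0;0 0 -0.016 0;0 0 0 0;0 0 0 0;0 0 0 0')>/dev/null;  python3 -c "
from h import *
state()"
```

```text
t 12.85 tcp [ 418.  -233.6    9.9] th 59.2 tiltz [ 0.002 -0.002 -1.   ] F [ 0.9 -0.4  0.1] op 68.0 grip 0
```

```bash
(python3 -m crank '0 0 -0.006 0;0 0 -0.004 0;0 0 0 0;0 0 0 0;0 0 0 0'; python3 -m crank '0 0 0 0;0 0 0 0;0 0 0 0;0 0 0 0;0 0 0 0' 0 40;python3 -m crank '0 0 0 0;0 0 0 0;0 0 0 0;0 0 0 0;0 0 0 0')>/dev/null;  python3 -c "
from h import *
state()"
```

```text
t 14.10 tcp [ 417.  -233.2    3.7] th 59.2 tiltz [ 0.001 -0.    -1.   ] F [ 0.  -0.2  3.9] op 40.8 grip 41
```

```bash
(python3 -m crank '0 0 0.02 0;0 0 0.07 0;0 0 0.08 0;0 0 0.08 0;0 0 0.08 0'; python3 -m crank '0.0414 0.0676 0 -0.0708;0.0414 0.0676 0 -0.0708;0.0414 0.0676 0 -0.0708;0.0414 0.0676 0 -0.0708;0.0414 0.0676 0 -0.0708';python3 -m crank '0.0414 0.0676 0 -0.0708;0.0414 0.0676 0 -0.0708;0.0414 0.0676 0 -0.0708;0.0414 0.0676 0 -0.0708;0.0414 0.0676 0 -0.0708';python3 -m crank '0 0 0 0;0 0 0 0;0 0 0 0;0 0 0 0;0 0 0 0')>/dev/null
python3 - <<'E'
from h import *
state(); snap('wrist','w6'); z=load('w6'); P=cloud(z); hs=cv2.cvtColor(z['im'],cv2.COLOR_RGB2HSV)
m=(cv2.inRange(hs,(100,100,30),(125,255,255))>0)&(P[:,:,2]>.01)&(P[:,:,2]<.028)&(P[:,:,1]>.08); print('walls',rect(P[m]))
print('walls+floor',rect(P[(cv2.inRange(hs,(100,100,30),(125,255,255))>0)&(P[:,:,2]>-.002)&(P[:,:,2]<.028)&(P[:,:,1]>.12)&(P[:,:,1]<.3)&(abs(P[:,:,0]-.62)<.08)]))
E
```

```text
t 15.77 tcp [618.7  96.1 168.2] th -3.2 tiltz [-0.001 -0.    -1.   ] F [ 0.8  1.  -1.5] op 40.7 grip 41
walls (array([625.1, 170. ]), array([191.4, 108.1]), 83.8, 'z 18.5', 2087)
walls+floor (array([627.4, 191.3]), array([153.9, 108.1]), 83.8, 'z 2.3', 19165)
```

View pics/w6.png

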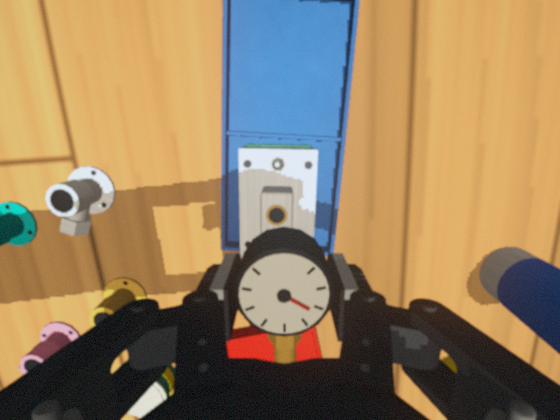

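Run:
```python
from h import *
z=load('w6')
a=atz(z,[(226,132),(342,137)],.017)*1000; b=atz(z,[(223,20),(354,20)],.020)*1000; print('crosswall ends',a.round(1),'outer walls',b.round(1))
ux=np.array([np.cos(np.radians(-6.2)),np.sin(np.radians(-6.2))]);uy=np.array([-ux[1],ux[0]])
m=a.mean(0)[:2]; print('comp centre',m+58*uy,'origin for stem -y',m+(58+13)*uy)
print(snap('top','t6')); zt=load('t6');P=cloud(zt); g=P[(abs(P[:,:,0]-.63)<.06)&(abs(P[:,:,1]-.2)<.08)]
```

```text
crosswall ends [[572.5 159.7  17. ]
 [675.  149.6  17. ]] outer walls [[579.4 248.3  20. ]
 [685.3 242.4  20. ]]
comp centre [629.98379949 212.35229033] origin for stem -y [631.38779111 225.27625286]
None
```

```bash
(python3 -m crank '0.005 0.0512 0 -0.0066;0.005 0.0512 0 -0.0066;0.005 0.0512 0 -0.0066;0.005 0.0512 0 -0.0066;0.005 0.0512 0 -0.0066'; python3 -m crank '0 0 -0.05 0;0 0 -0.07 0;0 0 -0.07 0;0 0 -0.05 0;0 0 -0.036 0';python3 -m crank '0 0 0 0;0 0 0 0;0 0 0 0;0 0 0 0;0 0 0 0')>/dev/null; python3 -c "
from h import *
state()"
```

```text
t 17.12 tcp [633.5 225.6  33. ] th -6.1 tiltz [ 0.004  0.001 -1.   ] F [-0.5  0.3 -1.3] op 40.8 grip 41
```

```bash
python3 -m crank '-0.005 -0.003 -0.02 0;0 0 -0.014 0;0 0 -0.008 0;0 0 0 0;0 0 0 0'|sed -n '2p;4p'; python3 -m crank '0 0 -0.003 0;0 0 -0.001 0;0 0 0 0;0 0 0 0;0 0 0 0'|sed -n '2p;4p'
```

```text
tool_pos: [0.6287, 0.2237, 0.0083]
contact_force: [-0.3, -0.1, -1.3]
tool_pos: [0.6295, 0.2239, 0.0076]
contact_force: [-0.2, 0.3, -1.5]
```

```bash
python3 -m crank '0 0 -0.002 0;0 0 0 0;0 0 0 0;0 0 0 0;0 0 0 0'|sed -n '2p;4p'; python3 -m crank '0 0 -0.0014 0;0 0 0 0;0 0 0 0;0 0 0 0;0 0 0 0'|sed -n '2p;4p'
```

```text
tool_pos: [0.6298, 0.2239, 0.0067]
contact_force: [0.0, 0.6, -0.2]
tool_pos: [0.6298, 0.2239, 0.0067]
contact_force: [-2.4, 0.2, 5.0]
```

Contact with the floor, so I'm releasing, lifting and heading for the valve.

```bash
(python3 -m crank '0 0 0 0;0 0 0 0;0 0 0 0;0 0 0 0;0 0 0 0' 68; python3 -m crank '0 0 0.02 0;0 0 0.06 0;0 0 0.08 0;0 0 0.08 0;0 0 0.08 0')>/dev/null; python3 -m crank '0 0 0 0;0 0 0 0;0 0 0.046 0;0 0 0 0;0 0 0 0' 100|sed -n '2p;4,5p'
python3 - <<'E'
from h import *
snap('wrist','w7')
z=load('w7');P=cloud(z); m=(abs(P[:,:,0]-.631)<.045)&(abs(P[:,:,1]-.222)<.06)&(P[:,:,2]>.024)&(P[:,:,2]<.04); Q=P[m]; print('gauge',rect(Q),np.linalg.lstsq(np.c_[Q[:,:2]-Q[:,:2].mean(0),np.ones(len(Q))],Q[:,2],rcond=None)[0])
E
(python3 -m crank '-0.0375 0.0254 0 -0.0328;-0.0375 0.0254 0 -0.0328;-0.0375 0.0254 0 -0.0328;-0.0375 0.0254 0 -0.0328;-0.0375 0.0254 0 -0.0328'; python3 -m crank '-0.0375 0.0254 0 -0.0328;-0.0375 0.0254 0 -0.0328;-0.0375 0.0254 0 -0.0328;-0.0375 0.0254 0 -0.0328;-0.0375 0.0254 0 -0.0328'; python3 -m crank '0 0 0 0;0 0 0 0;0 0 0 0;0 0 0 0;0 0 0 0')>/dev/null
python3 - <<'E'
from h import *
state(); snap('wrist','w8')
z=load('w8');P=cloud(z); m=(abs(P[:,:,0]-.442)<.035)&(abs(P[:,:,1]-.351)<.035)&(P[:,:,2]>.062)&(P[:,:,2]<.08); print('wheel',rect(P[m]))
E
```

```text
tool_pos: [0.6296, 0.2239, 0.1887]
contact_force: [0.3, 0.9, 0.2]
opening: 0.0855
gauge (array([632.3, 222.9]), array([41.3, 46.4]), 30.3, 'z 30.5', 1463) [-0.00031717 -0.00138202  0.03039305]
t 21.33 tcp [442.5 350.2 188.2] th -35.7 tiltz [-0. -0. -1.] F [-0.   0.9  0. ] op 85.2 grip 0
wheel (array([442.5, 351. ]), array([46.2, 46.5]), 53.7, 'z 69.0', 1862)
```

```bash
(python3 -m crank '0 0.0014 -0.06 0;0 0 -0.07 0;0 0 -0.07 0;0 0 -0.05 0;0 0 -0.024 0' 100 60; python3 -m crank '0 0 -0.01 0;0 0 0 0;0 0 0 0;0 0 0 0;0 0 0 0')>/dev/null;python3 -c "
from h import *
state()"; (python3 -m crank '0 0 0 0;0 0 0 0;0 0 0 0;0 0 0 0;0 0 0 0' 0 60; python3 -m crank '0 0 0 0;0 0 0 0;0 0 0 0;0 0 0 0;0 0 0 0')>/dev/null;python3 -c "
from h import *
state()"
```

```text
t 22.22 tcp [443.3 352.4  48.9] th -35.6 tiltz [ 0.003  0.002 -1.   ] F [ 0.1 -0.9  0.4] op 85.5 grip 0
t 23.05 tcp [442.4 351.9  47.5] th -35.6 tiltz [ 0.001  0.001 -1.   ] F [ 0.1 -0.1  4.2] op 46.1 grip 61
```

```bash
(python3 -m crank '0 0 0.02 0;0 0 0.06 0;0 0 0.07 0;0 0 0.07 0;0 0 0.05 0'; python3 -m crank '0.0177 -0.059 0 0.0249;0.0177 -0.059 0 0.0249;0.0177 -0.059 0 0.0249;0.0177 -0.059 0 0.0249;0.0177 -0.059 0 0.0249';python3 -m crank '0.0177 -0.059 0 0.0249;0.0177 -0.059 0 0.0249;0.0177 -0.059 0 0.0249;0.0177 -0.059 0 0.0249;0.0177 -0.059 0 0.0249';python3 -m crank '0.0177 -0.059 0 0.0249;0.0177 -0.059 0 0.0249;0.0177 -0.059 0 0.0249;0.0177 -0.059 0 0.0249;0.0177 -0.059 0 0.0249';python3 -m crank '0.0177 -0.059 0 0.0249;0.0177 -0.059 0 0.0249;0.0177 -0.059 0 0.0249;0.0177 -0.059 0 0.0249;0.0177 -0.059 0 0.0249';python3 -m crank '0 0 0 0;0 0 0 0;0 0 0 0;0 0 0 0;0 0 0 0')>/dev/null
python3 - <<'E'
from h import *
state(); snap('wrist','w9')
E
```

```text
t 25.55 tcp [ 618.5 -237.1  181.2] th 9.3 tiltz [-0.001  0.001 -1.   ] F [ 0.6  0.8 -3.7] op 45.6 grip 63
```

View pics/w9.png

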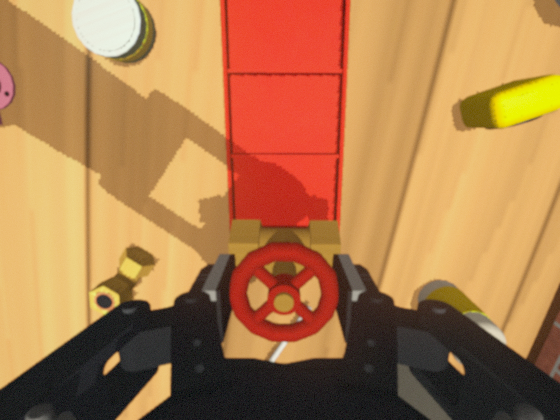

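The valve hangs upright in the grip. The red tray's cross walls show from (230,72) to (343,72) and from (233,154) to (340,154), and its -y wall is at v≈226.

Run:
```python
from h import *
z=load('w9'); P=cloud(z); hs=cv2.cvtColor(z['im'],cv2.COLOR_RGB2HSV)
m=((hs[:,:,0]<8)|(hs[:,:,0]>172))&(hs[:,:,1]>150)&(P[:,:,2]>-.003)&(P[:,:,2]<.028); m[222:]=False
print('red',rect(P[m]))
u=atz(z,[(230,72),(343,72)],.017)*1000; l=atz(z,[(233,154),(340,154)],.017)*1000
print('upper',u.round(1),'lower',l.round(1)); c=(u.mean(0)+l.mean(0))/2; d=u.mean(0)-l.mean(0); print('centre',c,'gap',np.linalg.norm(d),'yaw',np.degrees(np.arctan2(d[1],d[0]))-90)
for k in(-1,0,1): print((c+k*d).round(1))
# held valve tilt: body ends top
a=P[near(P,(284,240),60,.13,.19)]; b=a[a[:,1]>-.235]; print('valve low pts',rect(b))
```

```text
red (array([ 609.1, -165.8]), array([108.6, 205.5]), 9.1, 'z 2.4', 26305)
upper [[ 555.  -133.8   17. ]
 [ 653.7 -117.7   17. ]] lower [[ 566.5 -204.9   17. ]
 [ 665.8 -188.7   17. ]]
centre [ 610.24809032 -161.31871956   17.        ] gap 72.01004666552085 yaw 9.382766384057632
[ 622.  -232.4   17. ]
[ 610.2 -161.3   17. ]
[598.5 -90.3  17. ]
valve low pts (array([ 619., -230.]), array([60.1, 17.9]), 8.8, 'z 158.0', 2947)
```

```bash
python3 -m crank '0.008 0.003 -0.05 0;0 0 -0.07 0;0 0 -0.06 0;0 0 -0.04 0;0 0 -0.016 0'>/dev/null; python3 -m crank '0 0 -0.006 0;0 0 -0.004 0;0 0 0 0;0 0 0 0;0 0 0 0'|sed -n '2p;4p';  python3 -m crank '0 0 -0.005 0;0 0 0 0;0 0 0 0;0 0 0 0;0 0 0 0'|sed -n '2p;4p'
```

```text
tool_pos: [0.6241, -0.2376, 0.0609]
contact_force: [-0.2, 0.2, -3.4]
tool_pos: [0.6229, -0.2371, 0.0562]
contact_force: [0.1, 0.1, -4.1]
```

```bash
python3 -m crank '0 0.002 -0.005 0;0 0 -0.003 0;0 0 0 0;0 0 0 0;0 0 0 0'|sed -n '2p;4p';  python3 -m crank '0 0 -0.002 0;0 0 0 0;0 0 0 0;0 0 0 0;0 0 0 0'|sed -n '2p;4p'; python3 -m crank '0 0 -0.0015 0;0 0 0 0;0 0 0 0;0 0 0 0;0 0 0 0'|sed -n '2p;4p'
```

```text
tool_pos: [0.6228, -0.236, 0.052]
contact_force: [-0.2, 0.6, -3.7]
tool_pos: [0.6229, -0.236, 0.0512]
contact_force: [-0.1, -0.1, -3.8]
tool_pos: [0.6231, -0.2361, 0.0507]
contact_force: [0.8, 0.1, -1.7]
```

```bash
python3 -m crank '0 0 -0.0015 0;0 0 0 0;0 0 0 0;0 0 0 0;0 0 0 0'|sed -n '2p;4p'; (python3 -m crank '0 0 0 0;0 0 0 0;0 0 0 0;0 0 0 0;0 0 0 0' 100; python3 -m crank '0 0 0.02 0;0 0 0.06 0;0 0 0.08 0;0 0 0.08 0;0 0 0.04 0';python3 -m crank '-0.0622 -0.048 0 0;-0.0622 -0.048 0 0;-0.0622 -0.048 0 0;-0.0622 -0.048 0 0;-0.0622 -0.048 0 0';python3 -m crank '0 0 0 0;0 0 0 0;0 0 0 0;0 0 0 0;0 0 0 0')>/dev/null
python3 - <<'E'
from h import *
state(); snap('wrist','w10'); P=cloud(load('w10'))
for a,b in((.006,.034),(.053,.066)):
  m=(abs(P[:,:,0]-.467)<.055)&(abs(P[:,:,1]+.355)<.055)&(P[:,:,2]>a)&(P[:,:,2]<b); print(rect(P[m]))
P=cloud(load('w10')); m=(abs(P[:,:,0]-.623)<.035)&(abs(P[:,:,1]+.236)<.035)&(P[:,:,2]>.064)&(P[:,:,2]<.085); print('wheel placed',rect(P[m]))
big('w10',(200,100,400,250))
E
```

```text
tool_pos: [0.6233, -0.2363, 0.0505]
contact_force: [-0.9, -0.1, 4.3]
t 30.18 tcp [ 468.3 -355.2  189.8] th 9.3 tiltz [ 0.  0. -1.] F [-0.4  0.  -0.5] op 85.4 grip 0
(array([ 468., -355.]), array([66.6, 34.4]), 64.2, 'z 26.9', 1223)
(array([ 467.8, -354.8]), array([28.2, 31.3]), 64.7, 'z 58.5', 889)
wheel placed (array([ 624.6, -237.5]), array([46.2, 47.2]), 72.1, 'z 72.0', 2443)
scale 4.0
```

View pics/w10.png

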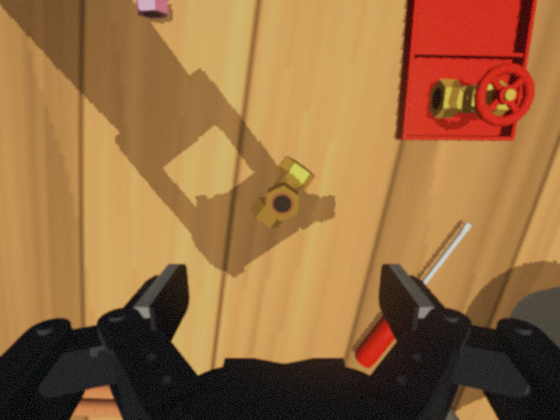

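The valve stands upright in its compartment. The tee is at (283,203) px: position (468,−355), run at 64.4°.

```bash
(python3 -m crank '0 0 -0.02 0.0767;0 0 -0.02 0.0767;0 0 -0.02 0.0767;0 0 -0.02 0.0767;0 0 -0.02 0.0767' 80 60; python3 -m crank '0 0 -0.03 0.0767;0 0 -0.03 0.0767;0 0 -0.03 0.0764;0 0 -0.04 0;0 0 -0.04 0';python3 -m crank '0 0 -0.028 0;0 0 -0.014 0;0 0 0 0;0 0 0 0;0 0 0 0')>/dev/null;python3 -c "
from h import *
state()"
```

```text
t 31.48 tcp [ 468.3 -356.7   35. ] th 64.4 tiltz [ 0.002 -0.002 -1.   ] F [ 0.  -0.4 -0.5] op 68.4 grip 0
```

```bash
(python3 -m crank '0 0.002 0 0;0 0 0 0;0 0 0 0;0 0 0 0;0 0 0 0' 0 60; python3 -m crank '0 0 0 0;0 0 0 0;0 0 0 0;0 0 0 0;0 0 0 0')>/dev/null;python3 -c "
from h import *
state()"; (python3 -m crank '0 0 0.02 0;0 0 0.05 0;0 0 0.06 0;0 0 0.06 0;0 0 0.05 0'; python3 -m crank '0.0284 0.0389 0 -0.0613;0.0284 0.0389 0 -0.0613;0.0284 0.0389 0 -0.0613;0.0284 0.0389 0 -0.0613;0.0284 0.0389 0 -0.0613';python3 -m crank '0.0284 0.0389 0 -0.0613;0.0284 0.0389 0 -0.0613;0.0284 0.0389 0 -0.0613;0.0284 0.0389 0 -0.0613;0.0284 0.0389 0 -0.0613';python3 -m crank '0 0 0 0;0 0 0 0;0 0 0 0;0 0 0 0;0 0 0 0')>/dev/null
python3 - <<'E'
from h import *
state(); snap('wrist','w11')
E
```

```text
t 32.32 tcp [ 467.9 -355.6   34.6] th 64.4 tiltz [ 0.001 -0.001 -1.   ] F [0.1 1.2 5.1] op 26.7 grip 60
t 33.98 tcp [ 608.7 -161.3  153.4] th 9.2 tiltz [-0.001  0.    -1.   ] F [-0.2 -0.6 -2.1] op 27.0 grip 60
```

View pics/w11.png

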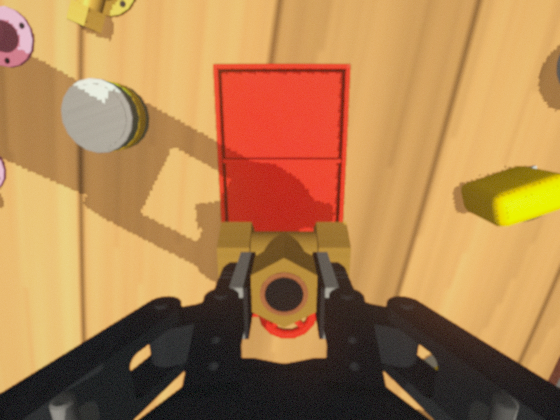

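The tee is held upright. The cross wall runs (221,158)–(343,158), and the tray's +y wall is at v≈67, from u=217 to 348.

Run:
```python
from h import *
z=load('w11')
a=atz(z,[(223,158),(342,158)],.017).mean(0)*1000; b=atz(z,[(216,65.5),(349,65.5)],.020)*1000; print(a,b); b=b.mean(0)
u=np.array([-np.sin(np.radians(9.3)),np.cos(np.radians(9.3)),0]); print('gap',np.linalg.norm(b-a)); c1=a-37.5*u; c2=b-115*u; print('centre est',c1,c2,'plus comp',(c1+c2)/2+75*u)
```

```text
[ 602.87249615 -122.26231906   17.        ] [[539.27409966 -58.28224002  20.        ]
 [643.26773652 -41.51763082  20.        ]]
gap 73.34787780979752
centre est [ 608.93263944 -159.26940842   17.        ] [ 609.85535751 -163.38834281   20.        ] plus comp [597.27371189 -87.31469688  18.5       ]
```

```bash
python3 -m crank '0 0 -0.05 0;0 0 -0.06 0;0 0 -0.05 0;0 0 -0.03 0;0 0 -0.016 0'>/dev/null; python3 -m crank '0 0 -0.006 0;0 0 -0.004 0;0 0 0 0;0 0 0 0;0 0 0 0'|sed -n '2p;4p';  python3 -m crank '0 0 -0.004 0;0 0 0 0;0 0 0 0;0 0 0 0;0 0 0 0'|sed -n '2p;4p'
```

```text
tool_pos: [0.6105, -0.1609, 0.0474]
contact_force: [-0.2, -0.2, -2.2]
tool_pos: [0.6094, -0.1605, 0.0437]
contact_force: [-0.0, -0.5, -2.2]
```

```bash
python3 -m crank '0 0 -0.005 0;0 0 -0.004 0;0 0 0 0;0 0 0 0;0 0 0 0'|sed -n '2p;4p';  python3 -m crank '0 0 -0.002 0;0 0 0 0;0 0 0 0;0 0 0 0;0 0 0 0'|sed -n '2p;4p'; python3 -m crank '0 0 -0.0015 0;0 0 0 0;0 0 0 0;0 0 0 0;0 0 0 0'|sed -n '2p;4p'
```

```text
tool_pos: [0.6093, -0.1605, 0.039]
contact_force: [-0.5, 0.5, -1.5]
tool_pos: [0.6094, -0.1605, 0.0382]
contact_force: [-0.3, 0.6, -2.3]
tool_pos: [0.6096, -0.1606, 0.0377]
contact_force: [-0.7, 0.7, 0.4]
```

```bash
python3 -m crank '0 0 -0.0012 0;0 0 0 0;0 0 0 0;0 0 0 0;0 0 0 0'|sed -n '2p;4p'; (python3 -m crank '0 0 0 0;0 0 0 0;0 0 0 0;0 0 0 0;0 0 0 0' 62; python3 -m crank '0 0 0.02 0;0 0 0.06 0;0 0 0.08 0;0 0 0.08 0;0 0 0.06 0';python3 -m crank '-0.0337 0.0305 0 -0.0278;-0.0337 0.0305 0 -0.0278;-0.0337 0.0305 0 -0.0278;-0.0337 0.0305 0 -0.0278;-0.0337 0.0305 0 -0.0278';python3 -m crank '-0.0337 0.0305 0 -0.0278;-0.0337 0.0305 0 -0.0278;-0.0337 0.0305 0 -0.0278;-0.0337 0.0305 0 -0.0278;-0.0337 0.0305 0 -0.0278';python3 -m crank '0 0 0 0;0 0 0 0;0 0 0 0;0 0 0 0;0 0 0 0')>/dev/null
python3 - <<'E'
from h import *
state(); snap('wrist','w12'); P=cloud(load('w12'))
sel=lambda a,b,r:P[(np.hypot(P[:,:,0]-.4411,P[:,:,1]+.0082)<r)&(P[:,:,2]>a)&(P[:,:,2]<b)]
e=sel(.042,.055,.025); print('socket',rect(e)); a=sel(.012,.034,.05); q=a[:,:2]-np.array(rect(e)[0])/1000; q=q[np.linalg.norm(q,axis=1)>.027]; print('arm',np.degrees(np.arctan2(*q.mean(0)[::-1])),np.linalg.norm(q,axis=1).max(),len(q))
f=sel(.002,.007,.035); print('flange',rect(f))
E
```

```text
tool_pos: [0.6096, -0.1607, 0.0377]
contact_force: [-2.2, -0.1, 6.0]
t 39.03 tcp [441.4  -8.5 187. ] th -15.8 tiltz [ 0. -0. -1.] F [-0.7 -0.6  0.3] op 53.1 grip 0
socket (array([440.9,  -7.4]), array([29.5, 28.2]), 74.6, 'z 45.4', 818)
arm -103.43908964658469 0.040360879357699914 329
flange (array([442.1,  -4.7]), array([41.3, 47.5]), 72.2, 'z 3.3', 723)
```

View pics/w12.png

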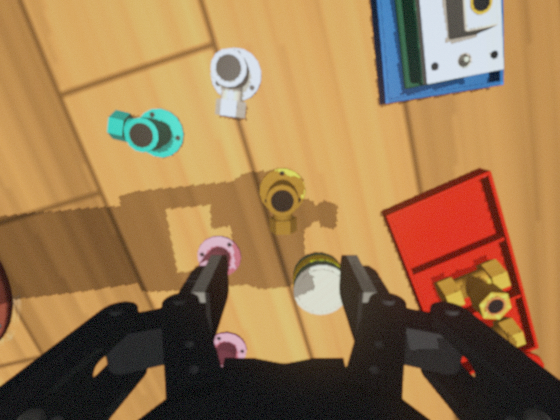

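The brass elbow is at (282,200), with its arm pointing down in the image. The fingers will close across the arm.

```bash
(python3 -m crank '-0.001 0.0016 -0.07 0;0 0 -0.08 0;0 0 -0.07 0;0 0 -0.05 0;0 0 -0.03 0' 62 60; python3 -m crank '0 0 -0.02 0;0 0 -0.012 0;0 0 0 0;0 0 0 0;0 0 0 0')>/dev/null;python3 -c "
from h import *
state()"; (python3 -m crank '0 0 0 0;0 0 0 0;0 0 0 0;0 0 0 0;0 0 0 0' 0 60; python3 -m crank '0 0 0 0;0 0 0 0;0 0 0 0;0 0 0 0;0 0 0 0')>/dev/null;python3 -c "
from h import *
state()"
```

```text
t 39.92 tcp [441.7  -7.5  22.3] th -15.8 tiltz [ 0.003 -0.001 -1.   ] F [-0.3 -0.1  0.8] op 52.9 grip 0
t 40.75 tcp [441.6  -7.3  22.2] th -15.8 tiltz [ 0.002 -0.    -1.   ] F [-0.9  1.1  5.6] op 28.3 grip 60
```

```bash
(python3 -m crank '0 0 0.02 0;0 0 0.06 0;0 0 0.07 0;0 0 0.06 0;0 0 0.05 0'; python3 -m crank '0.0323 -0.0157 0 -0.0733;0.0323 -0.0157 0 -0.0733;0.0323 -0.0157 0 -0.0733;0.0323 -0.0157 0 -0.0733;0.0323 -0.0157 0 -0.0733';python3 -m crank '0.0323 -0.0157 0 -0.0733;0.0323 -0.0157 0 -0.0733;0.0323 -0.0157 0 -0.0733;0.0323 -0.0157 0 -0.0733;0.0323 -0.0157 0 -0.0733';python3 -m crank '0 0 0 0;0 0 0 0;0 0 0 0;0 0 0 0;0 0 0 0')>/dev/null
python3 - <<'E'
from h import *
state(); snap('wrist','w13')
E
```

```text
t 42.42 tcp [601.2 -85.3 150.7] th -81.7 tiltz [-0.001  0.    -1.   ] F [ 1.3 -0.2 -2.4] op 28.2 grip 60
```

View pics/w13.png

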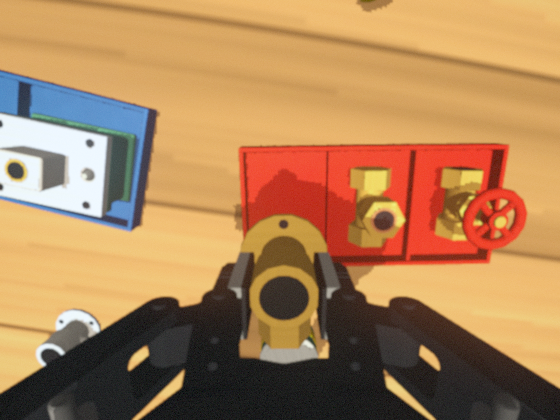

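The elbow hangs upright over the tray's free left compartment, with the tee at (375,210) and the valve at (480,205). I have just noticed that I've gone over the 14-picture viewing limit, so from here I'll check by numbers only.

```bash
python3 -m crank '0.003 -0.003 -0.05 0;0 0 -0.06 0;0 0 -0.06 0;0 0 -0.04 0;0 0 -0.016 0'>/dev/null; python3 -m crank '0 0 -0.004 0;0 0 -0.002 0;0 0 0 0;0 0 0 0;0 0 0 0'|sed -n '2p;4p';  python3 -m crank '0 0 -0.004 0;0 0 0 0;0 0 0 0;0 0 0 0;0 0 0 0'|sed -n '2p;4p'
```

```text
tool_pos: [0.6047, -0.0875, 0.0367]
contact_force: [0.1, 0.7, -1.6]
tool_pos: [0.6033, -0.0872, 0.0328]
contact_force: [1.2, 0.3, -2.0]
```

```bash
python3 -m crank '0 0 -0.006 0;0 0 -0.004 0;0 0 0 0;0 0 0 0;0 0 0 0'|sed -n '2p;4p';  python3 -m crank '0 0 -0.003 0;0 0 0 0;0 0 0 0;0 0 0 0;0 0 0 0'|sed -n '2p;4p'; python3 -m crank '0 0 -0.0018 0;0 0 0 0;0 0 0 0;0 0 0 0;0 0 0 0'|sed -n '2p;4p'
```

```text
tool_pos: [0.6033, -0.0872, 0.0276]
contact_force: [-0.4, 0.1, -2.7]
tool_pos: [0.6034, -0.0872, 0.0263]
contact_force: [-0.2, -0.8, -1.4]
tool_pos: [0.6033, -0.0872, 0.0254]
contact_force: [-0.6, 0.1, -1.2]
```

```bash
python3 -m crank '0 0 -0.0012 0;0 0 0 0;0 0 0 0;0 0 0 0;0 0 0 0'|sed -n '2p;4p'; python3 -m crank '0 0 -0.0008 0;0 0 0 0;0 0 0 0;0 0 0 0;0 0 0 0'|sed -n '2p;4p'
```

```text
tool_pos: [0.6035, -0.0872, 0.0253]
contact_force: [-2.9, 0.9, 3.6]
tool_pos: [0.6035, -0.0872, 0.0253]
contact_force: [-3.9, 0.4, 6.6]
```

```bash
(python3 -m crank '0 0 0 0;0 0 0 0;0 0 0 0;0 0 0 0;0 0 0 0' 52; python3 -m crank '0 0 0.015 0;0 0 0.04 0;0 0 0.08 0;0 0 0.08 0;0 0 0.08 0';python3 -m crank '-0.05 -0.02 0.04 0;-0.05 -0.02 0.04 0;-0.05 -0.02 0.04 0;0 0 0 0;0 0 0 0';python3 -m crank '0 0 0 0;0 0 0 0;0 0 0 0;0 0 0 0;0 0 0 0')>/dev/null
python3 - <<'E'
from h import *
state(); snap('wrist','w14'); snap('top','t14')
def rep(P,n,c,r,a,b):
    m=(np.hypot(P[:,:,0]-c[0],P[:,:,1]-c[1])<r)&(P[:,:,2]>a)&(P[:,:,2]<b); Q=P[m]
    if len(Q)<15: print(n,'few',len(Q));return
    g=np.linalg.lstsq(np.c_[Q[:,:2]-Q[:,:2].mean(0),np.ones(len(Q))],Q[:,2],rcond=None)[0]; print(n,rect(Q),'slope',g[:2].round(3))
P=cloud(load('w14'))
rep(P,'valve wheel',(.6235,-.237),.03,.066,.085); rep(P,'tee top',(.6096,-.1607),.025,.056,.07); rep(P,'elbow top',(.6035,-.0872),.025,.043,.06); rep(P,'elbow flange',(.6035,-.0872),.03,.0045,.009)
rep(P,'cover',(.6145,.1),.06,.05,.062); rep(P,'gauge',(.631,.223),.03,.024,.04)
for t in('t0','t14'):
    T=cloud(load(t)); print(t)
    rep(T,'cover',(.6145,.1),.06,.05,.062); rep(T,'gauge',(.631,.223),.03,.026,.04); rep(T,'steel',(.428,.11),.03,.04,.06); rep(T,'tin',(.448,-.112),.035,.034,.05); rep(T,'old elbow spot',(.44,-.009),.03,.02,.06)
E
```

```text
t 47.47 tcp [ 528.4 -116.9  230.9] th -81.7 tiltz [-0.002  0.001 -1.   ] F [ 0.4 -0.6  0.5] op 44.5 grip 0
valve wheel (array([ 625., -237.]), array([46.8, 46.3]), 53.2, 'z 71.9', 1740) slope [ 0.    -0.008]
tee top (array([ 610.7, -159. ]), array([27.9, 31.6]), 8.8, 'z 61.4', 844) slope [-0.003 -0.014]
elbow top (array([603.5, -86.3]), array([29.8, 28.2]), 8.0, 'z 48.3', 766) slope [0.007 0.002]
elbow flange (array([604.4, -85.8]), array([46.1, 47.4]), 8.7, 'z 6.1', 645) slope [ 0.002 -0.001]
cover (array([615. ,  99.7]), array([94.9, 62.8]), 85.9, 'z 55.2', 5466) slope [0.001 0.004]
gauge few 0
t0
cover (array([610.4,  96.9]), array([88.6, 60.8]), 85.7, 'z 51.3', 163) slope [-0.01   0.005]
gauge few 0
steel (array([428.1, 110.7]), array([27.5, 26.6]), 0.4, 'z 45.7', 102) slope [ 0.032 -0.007]
tin (array([ 451.4, -111.7]), array([53.8, 54.5]), 89.8, 'z 37.4', 287) slope [-0.018  0.009]
old elbow spot (array([435.9, -16.2]), array([43.1, 28.5]), 67.8, 'z 43.6', 148) slope [0.29  0.491]
t14
cover (array([613.2,  98.2]), array([92.1, 64.6]), 86.1, 'z 55.7', 644) slope [-0.003 -0.003]
gauge (array([628.2, 221.3]), array([42.9, 41.9]), 43.2, 'z 31.0', 173) slope [-0.032  0.038]
steel (array([428.4, 110.9]), array([27.2, 26.5]), 1.6, 'z 45.7', 100) slope [-0.054  0.045]
tin few 0
old elbow spot few 0
```

Run:
```python
from h import *
snap('scene','s14')
for t in('s0','s14'):
    P=cloud(load(t)); m=(np.hypot(P[:,:,0]-.45,P[:,:,1]+.112)<.045)&(P[:,:,2]>.034)&(P[:,:,2]<.05); print(t,rect(P[m]) if m.sum()>10 else m.sum())
```

```text
s0 (array([ 453.6, -112.9]), array([56.3, 55.9]), 43.4, 'z 36.7', 439)
s14 (array([ 454.1, -112.8]), array([56.5, 56. ]), 64.1, 'z 36.8', 435)
```

The tin hasn't moved and every part is in place, so I'm handing in.

```bash
python3 -c "
from station import ctrl
print(ctrl.finish_job())"
```

```text
the job is handed in; nothing more can be done
None
```

Both kits are made up and handed in at about 48 s, and depth checks show the cover flush, the gauge face up, the valve, tee and elbow upright one to a compartment, and the steel elbow and tin unmoved; I broke one instruction by viewing 16 pictures instead of 14.

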